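Feed the cap press and work its guarded lever

TASK

Using the fingertips only, push the tube carrier along its lane until it is fully home against the end stop of the cap press; do not pick it up. Then reach down through the guard window, press the lever all the way down, hold it there for three seconds to seat the caps, and let it come back up, without ever touching the guard. Do not press the lever before the carrier is home, and leave the carrier home and the bottle, jar and tube rack as they stand.

Things in the scene. Friction and masses are not known exactly. Their poses are not given: they have to be found in the camera images.
- press: White cap press fixed to the counter, position and yaw vary. Origin on the counter. +y: feed direction along the lane; +x: from the lane to the guarded lever; z up. Base 250 x 370 x 20 mm (x -95 to 155, y -200 to 170): its deck is 20 mm above the counter. Lane centred on x = -50 mm between two steel rails 40 mm apart, 8 mm above the deck, y -195 to 125. End stop's face at y = 115 mm.
- home (a point): Point on the lane's deck (20 mm up), under the press head, where the centre of the carrier's underside lies when fully home; at x -50, y 65 mm from the press origin, axes alike. Around it the bridge-shaped head spans the lane: y 55 to 111, x -94 to -4 mm, top 86 mm and jaw's underside 66 mm above the counter. The carrier goes under it; what pushes it can stay on the -y side.
- carrier: Loose grey block, 36 (x) x 100 (y, along the lane) x 34 mm high, with six white caps 4 mm high in a row on the +y half of its top; about 0.15 kg. Lies on the lane's deck between the rails, 85 to 145 mm short of home on the -y side, with 2 mm play to each rail. Origin: centre of the underside. Slides with light friction (under 3 N) when its -y end is pushed.
- guard: Guard over the lever, fixed on the press: aluminium frame plate (104 mm in x, 120 mm in y, 6 mm thick, top 88 mm above the counter) with one window, and clear plastic walls down to the deck. Must not be touched. Origin: on the counter below the window's centre, at x 60, y 70 mm from the press origin; axes alike. The lever housing stands behind it (+x), equally high.
- window (a point): Centre of the guard window, level with the plate's top face (88 mm above the counter). The window is 70 mm in press x by 84 mm in press y and is the only way to the lever.
- lever_pad (a point): Centre of the top face of the lever's black pad, 28 x 30 mm, straight below the window's centre, about 16 mm below the guard's top when up (72 mm above the counter). Steel lever arm behind it runs along +x to its pivot 65 mm away.
- lever (a joint): Angle of the lever in rad: 0 up, 0.24 fully down on its hard stop (the pad has then sunk about 16 mm). Spring return: about 3 N at the pad to start it, 8 N to reach the stop; it rises by itself when let go, and moves the press jaw down to the carrier's caps.
- wash_bottle: White bottle with blue cap, 56 mm wide, 150 mm high, standing loose on the counter beyond the +y end of the press. Origin: centre of its underside. Leave alone.
- jar: Amber glass jar with white lid, 64 mm wide, 75 mm high, standing loose on the -y side of the press. Origin: centre of its underside. Leave alone.
- tube_rack: White rack block 60 x 100 x 45 mm with four capped tubes standing in it (tops 88 mm above the counter), loose, on the -y side of the press. Origin: centre of its underside. Leave alone.
Mind the look-alikes: they are no part of the job. Several things have the shape of the carrier; the one meant has the colours described above.

How it is judged:
On the way, in this order (a step that is already met when the one before it is completed fails the run):
1. the carrier is pushed fully home against the end stop, the lever still up (y of carrier in the frame of home between -0.006 and 0.006 m and x of carrier in the frame of home between -0.006 and 0.006 m and z of carrier in the frame of home below 0.006 m and angle between the y axis of carrier and the y axis of press, either way round below 0.12 rad and value of joint lever below 0.06 rad), for 0.2 s.
2. with the carrier home, the lever is held fully down for at least two seconds (y of carrier in the frame of home between -0.006 and 0.006 m and x of carrier in the frame of home between -0.006 and 0.006 m and z of carrier in the frame of home below 0.006 m and angle between the y axis of carrier and the y axis of press, either way round below 0.12 rad and value of joint lever above 0.205 rad), for 2 s.
At the end, for the whole second after the job is handed in: The carrier lies flat and at rest within 6 mm of home, along the lane, and the lever is back up (below 0.05 rad) after having been held down past 0.205 rad for two seconds (y of carrier in the frame of home between -0.006 and 0.006 m and x of carrier in the frame of home between -0.006 and 0.006 m and z of carrier in the frame of home below 0.006 m and angle between the y axis of carrier and the y axis of press, either way round below 0.12 rad and value of joint lever below 0.05 rad and linear speed of carrier below 0.01 m/s); the robot touches nothing.
It fails at once if the guard is touched (contact force between guard and anything else above 0.3 N).
It fails at once if the lever is pressed before the carrier is home (value of joint lever above 0.08 rad and not (y of carrier in the frame of home between -0.006 and 0.006 m and x of carrier in the frame of home between -0.006 and 0.006 m and z of carrier in the frame of home below 0.006 m and angle between the y axis of carrier and the y axis of press, either way round below 0.12 rad)).
It fails at once if the carrier is lifted or tipped (z of carrier in the frame of home above 0.01 m or angle between carrier's own z axis and vertical above 0.2 rad).
It fails at once if the bottle, jar or tube rack is moved or tipped (distance of any of wash_bottle, jar, tube_rack from where it was at the start of the episode above 0.015 m or angle between any of wash_bottle, jar, tube_rack's own z axis and vertical above 0.2 rad).
It also fails if it takes over 58 s, if anything falls off the work surface, if the arm or the gripper's body presses on something with over 40 N, if the wrist force passes 120 N, or if a joint passes its speed limit or range.

ROBOT

A 6-joint arm with a two-finger parallel gripper is mounted at the origin on the work surface. World frame = base frame: x ahead of the robot, y to its left, z up, the work surface at z = 0. Lengths are in m, angles in rad, forces in N, time in s.
With the tool pointing down it reaches from about 0.425 to 0.95 m from the base axis. Payload 3.5 kg.
Tool frame: the origin (TCP) lies midway between the tips of the shut fingers; the grasp point (between the pads) lies 19 mm behind it; z points along the fingers, y is the direction in which the jaws open and shut (so a half turn about z gives the same grasp; the last joint's range is limited). The gripper opens to 85 mm and grips with 20 to 120 N. Pads are 22 mm wide; open, the fingers measure 114 mm over their backs; the gripper's body (76 mm by 85 mm) begins 54 mm behind the grasp point. The pads swing forward as they close: fully open they stand 13 mm farther back than shut.
Start: joints at [-1.413, 0.286, 1.577, -0, 1.279, -0.15], TCP at [0.205, -0.643, 0.231] pointing down, gripper open.
Joint ranges: [-2.77, 2.77], [-0.9, 2.22], [0.21, 2.48], [-1.53, 4.67], [0.24, 2.81], [-2.84, 2.84]. Speed limits (rad/s): [2.79, 2.79, 3.14, 3.14, 3.14, 3.14].

INTERFACE

Orientations are given as a rotation vector (axis times angle).
In Python, from cell import bot gives the robot as it stands. Calls block until the motion is done:
- bot.move_ptp(position, orientation): joint-space move of the TCP to a pose.
- bot.move_linear(position, rate=0.15, orientation=None, guard=None): straight line of the TCP; orientation=None keeps the orientation; rate is the mean speed in m/s. With guard (N) it stops when the force on the tool has changed by that much, and returns True; else False.
- bot.goto_joints(angles): joint-space move.
- bot.move_gripper(opening): opening from 0.0 (shut) to 1.0 (fully open); the grip force is fixed at half the most; returns when the fingers have stopped.
- bot.dwell(seconds).
- bot.ik(position, orientation): joint angles nearest the present ones, or None.
- bot.grab_frame(name): name is "scene" or "top"; returns a dict with "color" (400x640x3 uint8, blue, green, red), "z_map" (400x640 float32, m along the optical axis (not along the pixel's ray), 0 where there is no reading), "mtx" (3x3 intrinsics, pixels), "D" ([k1, k2, p1, p2, k3] as OpenCV has them; the pictures are not rectified), "origin" and "orientation" of the camera in the world. Camera axes: x right, y up, looking along -z (the intrinsics and any distortion apply to the point x, -y, -z); pixel columns grow to the right and rows downward; lengths in m; the calibration is good to about 2 mm. A picture is of the moment at which its call begins.
A pose or a line that the arm cannot do raises bot.MotionError and nothing moves.
- bot.finish_job(): hands the job in, once; it reports no verdict.
Trained networks look in the newest picture that a camera, given by its name, has taken for a name from the list of things; names that differ only in an ending like _2 or _b are one class to them, and where a whole thing is asked for, a point or a joint stands for the part that bears it (a point fixed in the world has none). Each returns a list of dicts, best first, with "score" (0 to 1); they miss things now and then, are a little off and sometimes report something else, mostly with a low value. They report only what shows in the picture. A call takes as long as a camera call. They do not tell look-alikes from the thing itself.
- bot.cut_out(target, camera): "pixels" (400x640 bool, what is visible of it).
- bot.mark_of(target, camera): "xyz" ([x, y, z] in m, in world coordinates, good to about 4 mm: a listed point, or the origin of a listed thing).
Readings, each from a call of its own:
- bot.current_clock(): time.
- bot.current_joint_positions(): joint angles.
- bot.current_joint_vel(): joint speeds.
- bot.current_tau(): joint torques, N m.
- bot.current_position(): TCP position.
- bot.current_orientation(): TCP orientation.
- bot.current_contact_force(): force on the tool from outside, world axes, zero at the start.
- bot.current_torque(): the same for the moment, N m.
- bot.current_finger_gap(): opening from 0.0 (shut) to 1.0 (fully open).
Only numpy, scipy, OpenCV 4.12 (cv2) and the standard library are available. Lean on these libraries where they do the work, as an engineer would, in place of code of your own. Each camera call takes 0.05 s, during which the arm holds its last target.

## Working session

There is one attempt and no reset: what is moved stays moved. The work goes in short steps, each a Python script; the robot and the scene stay as the last script left them, time stands still between calls to the robot, and variables do not carry over. Pictures are saved under pics/ and viewed, and the job is handed in when it is done.

```bash
mkdir -p pics; ls; cat > h.py <<'E'
import numpy as np, cv2
from scipy.spatial.transform import Rotation as R
from cell import bot
def px2w(f,u,v,d):
    p=cv2.undistortPoints(np.array([[[u,v]]],float),f["mtx"],np.array(f["D"],float))[0,0]
    c=np.array([p[0]*d,-p[1]*d,-d]); o=np.array(f["orientation"],float)
    return R.from_rotvec(o).apply(c)+np.array(f["origin"])
def cloud(f):
    z=f["z_map"];h,w=z.shape
    u,v=np.meshgrid(np.arange(w),np.arange(h))
    p=cv2.undistortPoints(np.stack([u,v],-1).reshape(-1,1,2).astype(float),f["mtx"],np.array(f["D"],float)).reshape(h,w,2)
    c=np.stack([p[...,0]*z,-p[...,1]*z,-z],-1)
    P=R.from_rotvec(np.array(f["orientation"],float)).apply(c.reshape(-1,3)).reshape(h,w,3)+np.array(f["origin"])
    P[z<=0]=np.nan
    return P
def w2px(f,P):
    c=R.from_rotvec(np.array(f["orientation"],float)).inv().apply(np.atleast_2d(P)-np.array(f["origin"]))
    c=c*np.array([1,-1,-1])
    return cv2.projectPoints(c,np.zeros(3),np.zeros(3),f["mtx"],np.array(f["D"],float))[0][:,0]
E
python3 - <<'E'
from h import *
print(bot.current_clock())
for n in("scene","top"):
    f=bot.grab_frame(n); cv2.imwrite(f"pics/{n}0.png",f["color"]); print(n,f["origin"],f["orientation"])
    for t in("press","carrier","home","guard","window","lever_pad","wash_bottle","jar","tube_rack"):
        try: print(t,[(np.round(m["xyz"],4).tolist(),round(m["score"],2)) for m in bot.mark_of(t,n)])
        except Exception as e: print(t,e)
print(bot.current_clock(),bot.current_orientation(),bot.current_finger_gap())
E
```

```text
pics
0.0
scene [1.3318083  0.11429381 0.9640554 ] [0.57102391 0.64322436 1.6293277 ]
press [([0.545, 0.0101, -0.0011], 0.85), ([0.6676, -0.2346, -0.0004], 0.56)]
carrier [([0.5745, 0.3199, -0.0019], 0.83), ([0.4138, -0.3295, -0.003], 0.82), ([0.5197, -0.0647, 0.022], 0.62), ([0.3132, -0.1799, -0.0009], 0.62), ([0.3168, 0.1457, -0.0024], 0.62), ([0.5902, 0.0995, 0.085], 0.2)]
home []
guard [([0.5878, 0.0958, 0.0002], 0.77)]
window [([0.5887, 0.0957, 0.0872], 0.8)]
lever_pad [([0.5889, 0.0996, 0.0728], 0.56), ([0.457, 0.2428, -0.0023], 0.18)]
wash_bottle [([0.4569, 0.2431, -0.0018], 0.69)]
jar [([0.6662, -0.2382, 0.0002], 0.86)]
tube_rack [([0.5644, -0.3319, -0.0018], 0.89)]
top [0.4136369  0.00424861 1.0059217 ] [ 0.09823974 -0.06940743 -1.58962998]
press [([0.5476, 0.0136, -0.0034], 0.84), ([0.587, 0.1, 0.0041], 0.72)]
carrier [([0.5186, -0.0648, 0.021], 0.9), ([0.317, -0.173, 0.0036], 0.86), ([0.5755, 0.3234, 0.0009], 0.86), ([0.4148, -0.332, -0.0002], 0.7), ([0.3241, 0.1491, -0.0016], 0.67)]
home [([0.484, 0.056, 0.0187], 0.94)]
guard [([0.5892, 0.0967, 0.0034], 0.98), ([0.4816, 0.0586, 0.0204], 0.5), ([0.668, -0.2397, 0.0024], 0.17)]
window [([0.5932, 0.0896, 0.0903], 0.89), ([0.6683, -0.2439, 0.0016], 0.43)]
lever_pad [([0.5921, 0.0902, 0.0724], 0.5)]
wash_bottle [([0.4547, 0.2475, -0.0005], 0.93)]
jar [([0.6692, -0.2382, 0.0004], 0.6)]
tube_rack [([0.5606, -0.3337, -0.0], 0.75)]
1.0 [ 3.10442401e+00  4.81636814e-01 -1.40578033e-05] 0.9993275258662532
```

View pics/scene0.png

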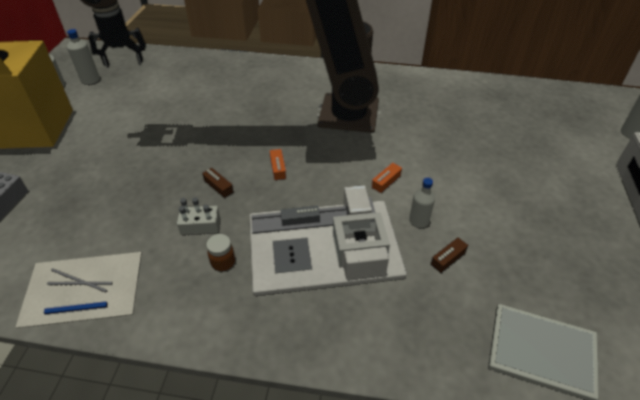

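View pics/top0.png

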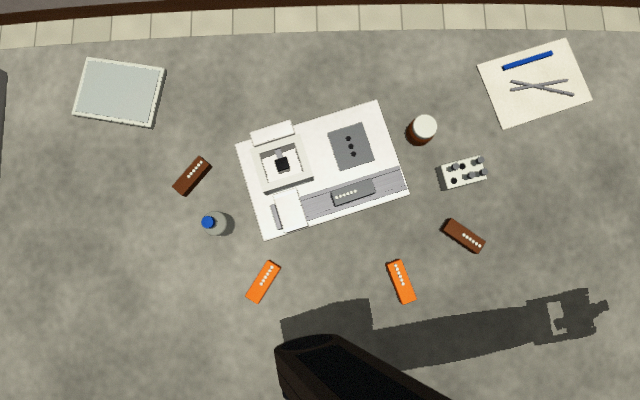

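The top view shows the press tilted, with the lane at (300–405, 175–215). Carrier candidates are grey in the lane (353,192), orange (263,281) and (401,281), and brown (191,175) and (463,236). I choose the grey one with white caps in the lane. Next I check it in a close crop and fit the press pose.

```bash
cat > fit.py <<'E'
from h import *
f=bot.grab_frame("top");P=cloud(f);z=P[...,2]
I=f["color"]
cv2.imwrite("pics/crop1.png",cv2.resize(I[90:250,225:420],None,fx=4,fy=3.7,interpolation=cv2.INTER_CUBIC))
roi=np.zeros(z.shape,bool);roi[85:260,220:425]=True
def rect(m):
    n,l,s,c=cv2.connectedComponentsWithStats(m.astype(np.uint8));k=1+np.argmax(s[1:,4])
    q=P[...,:2][(l==k)].astype(np.float32);r=cv2.minAreaRect(q);return r,s[k,4]
print("base",rect(roi&(z>0.012)))
print("deck",rect(roi&(z>0.012)&(z<0.03)))
print("plate",rect(roi&(z>0.08)&(z<0.096)))
m=roi&(z>.047)&(z<.062); 
b=bot.cut_out("carrier","top")
for x in b[:5]:
    r=P[x["pixels"]]; print(round(x["score"],2),np.nanmedian(r,0).round(4),x["pixels"].sum(), np.argwhere(x["pixels"]).mean(0).round())
print("carr",rect(m))
print(f["z_map"][192,353])
E
python3 fit.py
```

```text
base (((0.5855951309204102, 0.006070956587791443), (0.25169825553894043, 0.37179234623908997), 16.537094116210938), np.int32(15755))
deck (((0.5856015086174011, 0.006073996424674988), (0.25169816613197327, 0.3717895448207855), 16.534364700317383), np.int32(10534))
plate (((0.6080812215805054, 0.10179734230041504), (0.14458708465099335, 0.12023476511240005), 16.404176712036133), np.int32(1981))
0.94 [ 0.3143 -0.1743  0.0334] 712 [281. 401.]
0.88 [0.5723 0.3174 0.0329] 752 [176. 192.]
0.79 [ 0.5225 -0.0652  0.0536] 693 [192. 352.]
0.58 [ 0.4158 -0.3243  0.0329] 790 [235. 462.]
carr (((0.5231639742851257, -0.066866435110569), (0.03632117062807083, 0.1004660576581955), 17.504610061645508), np.int32(673))
0.95595497
```

```bash
true
```

```text
(no output)
```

View pics/crop1.png

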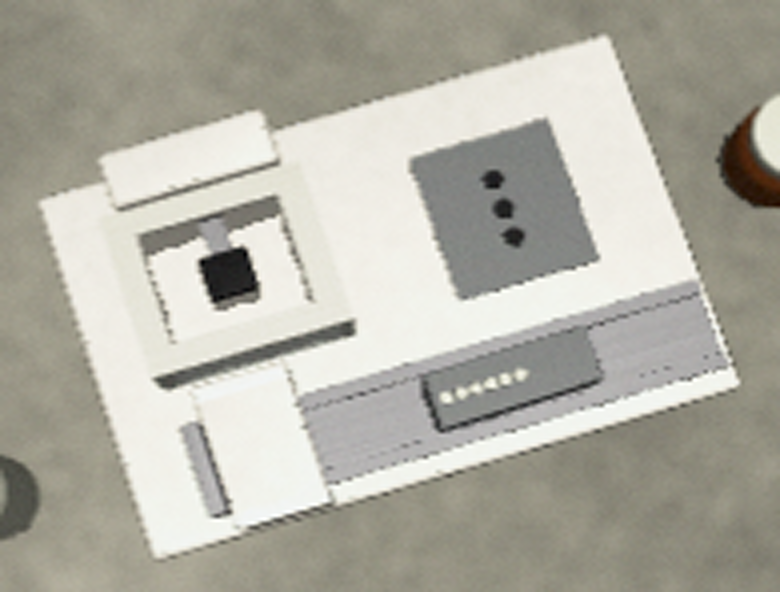

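The crop confirms it: a grey block with six white caps on the half facing the head, lying in the steel lane. The press pose fits consistently, with origin about (0.5526, 0.0119) and yaw 16.5°. I now shut the gripper and approach from behind the carrier.

```bash
cat >> h.py <<'E'
YAW=np.deg2rad(16.53); O=np.array([.5524,.0119])
ex=np.array([np.cos(YAW),np.sin(YAW)]);ey=np.array([-ex[1],ex[0]])
def W(x,y,z): p=O+x*ex+y*ey; return np.array([p[0],p[1],z])
def inP(p): d=np.asarray(p)[:2]-O; return np.array([d@ex,d@ey])
def down(a,near=None):
    # tool z down, tool y axis along world angle a (or a+pi), choose least turning of joint 6
    out=[]
    for b in(a,a+np.pi):
        y=np.array([np.cos(b),np.sin(b),0]);z=np.array([0,0,-1.]);x=np.cross(y,z)
        out.append(R.from_matrix(np.c_[x,y,z]).as_rotvec())
    return out
def best(pos,a):
    q0=np.array(bot.current_joint_positions());c=[]
    for o in down(a):
        q=bot.ik(pos,o)
        if q is not None:c.append((np.abs(np.array(q)-q0).max(),o,np.round(q,2)))
    c.sort(key=lambda t:t[0]);print(c[0][2],[x[0] for x in c]);return c[0][1]
E
python3 - <<'E'
from h import *
f=bot.grab_frame("scene");P=cloud(f);z=P[...,2]
m=(z>.012)&(z<.03)&(P[...,0]>.4)&(P[...,0]<.8)&(abs(P[...,1])<.25)
n,l,s,c=cv2.connectedComponentsWithStats(m.astype(np.uint8));k=1+np.argmax(s[1:,4])
print("scene deck",cv2.minAreaRect(P[...,:2][l==k].astype(np.float32)))
bot.move_gripper(0.0)
p=W(-.05,-.150,.20);o=best(p,YAW)
bot.move_ptp(p,o)
bot.move_linear(W(-.05,-.150,.038),rate=.12,guard=6)
print(bot.current_position(),inP(bot.current_position()),bot.current_contact_force(),bot.current_clock())
f=bot.grab_frame("top");cv2.imwrite("pics/t2.png",cv2.resize(f["color"][80:260,220:460],None,fx=3,fy=3))
f=bot.grab_frame("scene");cv2.imwrite("pics/s2.png",cv2.resize(f["color"][150:310,200:440],None,fx=3,fy=3))
E
```

```text
scene deck ((0.5843685865402222, 0.004139363765716553), (0.2545250356197357, 0.368317574262619), 16.476829528808594)
[-0.44  0.08  1.88 -0.    1.19 -0.73] [np.float64(0.9728629101095081), np.float64(2.562980714710895)]
[ 0.54787166 -0.146459    0.03896449] [-0.04939707 -0.15052577] [-0.11481874 -0.20994588  0.79602306] 5.5833
```

```bash
true
```

```text
(no output)
```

View pics/t2.png

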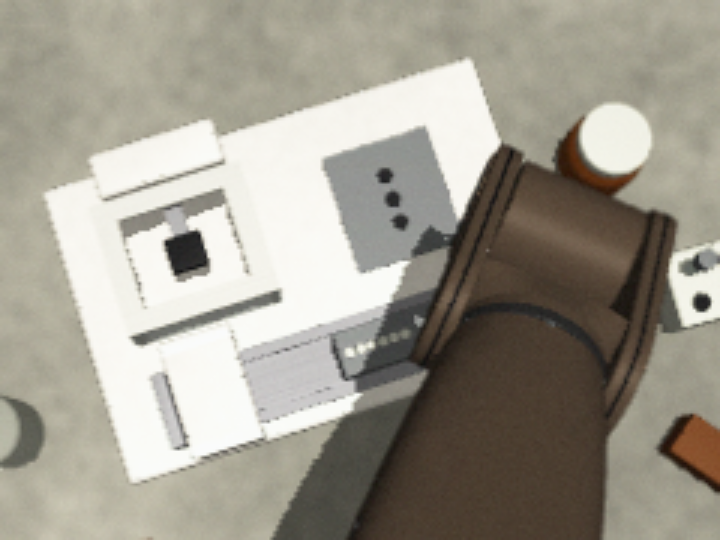

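View pics/s2.png

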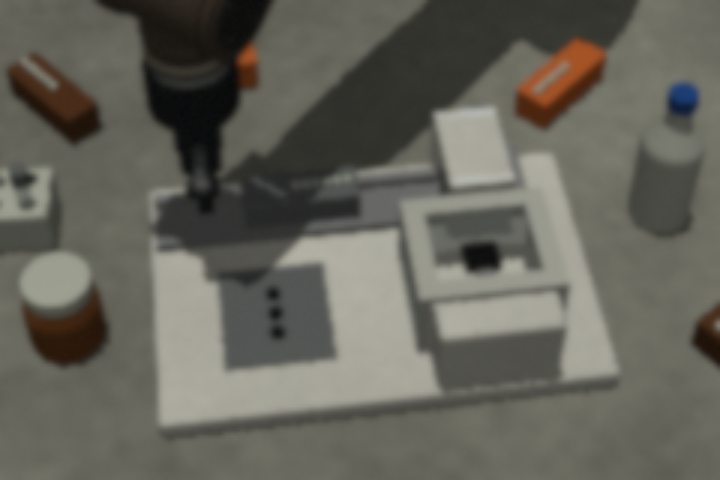

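The fingertips are in the lane behind the carrier: scene crop (205,195), with the carrier at (250–360,195). The jar and rack are clear. I push now.

```bash
python3 - <<'E'
from h import *
bot.move_linear(W(-.05,-.02,.038),rate=.06,guard=15)
print(inP(bot.current_position()),bot.current_contact_force(),bot.current_clock())
r=bot.move_linear(W(-.05,.014,.038),rate=.02,guard=7)
print(r,inP(bot.current_position()),np.array(bot.current_contact_force())[:2]@ey,bot.current_clock())
E
```

```text
[-0.04999129 -0.02008418] [ 0.04455867 -1.19001986 -0.11266929] 8.0
True [-0.04981303  0.00237427] -1.6079234437833034 9.1167
```

```bash
python3 - <<'E'
from h import *
for g in(8,12):
    r=bot.move_linear(W(-.05,.014,.038),rate=.015,guard=g)
    p=inP(bot.current_position());F=np.array(bot.current_contact_force());print(r,p,F,F[:2]@ey)
bot.dwell(.2);print(inP(bot.current_position()),bot.current_contact_force())
bot.move_linear(W(-.05,-.06,.038),rate=.1)
bot.move_linear(W(-.05,-.06,.20),rate=.2)
f=bot.grab_frame("scene");cv2.imwrite("pics/s3.png",cv2.resize(f["color"][150:310,200:440],None,fx=3,fy=3))
print([(x["xyz"],x["score"]) for x in bot.mark_of("carrier","scene")])
P=cloud(f);m=(P[...,2]>.046)&(P[...,2]<.0565)
d=P[...,:2]-O;X=d@ex;Y=d@ey;m&=(abs(X+.05)<.02)&(Y>-.1)&(Y<.05)
print("carrier top y range",np.nanpercentile(Y[m],[0,2,50,98,100]),np.nanpercentile(X[m],[2,98]),m.sum(),bot.current_clock())
E
```

```text
True [-0.0499795   0.00230684] [ 1.10922283 -1.10527639  0.72342603] -1.375189436401122
True [-0.04954011  0.00212148] [-0.14132536 -1.52131056  0.72626488] -1.418226634820599
[-0.04965817  0.0021247 ] [1.05211598 0.27770213 0.65698243]
[([0.4148, -0.3303, -0.0055], 0.96), ([0.3181, 0.1457, 0.0012], 0.84), ([0.4873, 0.063, 0.0204], 0.8), ([0.3117, -0.1798, -0.0021], 0.72), ([0.574, 0.319, -0.0019], 0.56)]
carrier top y range [0.01151254 0.01223875 0.03102284 0.04916005 0.04952973] [-0.06849276 -0.03220096] 152 11.85
```

View pics/s3.png

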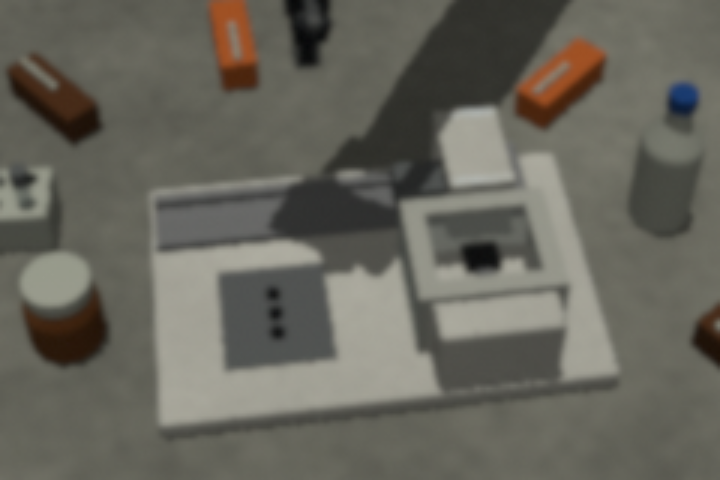

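The carrier stopped three times at the same place against the stop (press y 2.1–2.4 mm). The scene mark reads (0.487, 0.063) against an expected home of (0.486, 0.060), and the lane ahead of the fingers is empty. The window is at scene crop (480,250) with the black pad centred in it. I go to the lever now.

```bash
python3 - <<'E'
from h import *
p=W(.06,.07,.20);o=best(p,YAW+np.pi/2)
bot.move_ptp(p,o)
bot.move_linear(W(.06,.07,.105),rate=.12)
print(bot.current_position(),inP(bot.current_position()),bot.current_contact_force(),bot.current_finger_gap(),bot.current_clock())
f=bot.grab_frame("scene");cv2.imwrite("pics/s4.png",cv2.resize(f["color"][180:290,300:430],None,fx=5,fy=5,interpolation=cv2.INTER_CUBIC))
P=cloud(f);d=P[...,:2]-O;X=d@ex;Y=d@ey
m=(P[...,2]>.083)&(P[...,2]<.093)&(X>0)&(X<.12)&(Y>0)&(Y<.14)
print("plate X",np.nanpercentile(X[m],[0,2,98]),"Y",np.nanpercentile(Y[m],[1,99]))
E
```

```text
[-0.01  0.15  1.8   0.    1.19 -1.87] [np.float64(1.2747872072909976), np.float64(1.8668054462987964)]
[0.59075622 0.09601302 0.10596688] [0.06070261 0.0697237 ] [ 0.05698653 -0.19689762 -0.43961026] -0.0006719066310761749 13.9583
plate X [0.00136737 0.00890425 0.11833446] Y [0.00727419 0.12677584]
```

View pics/s4.png

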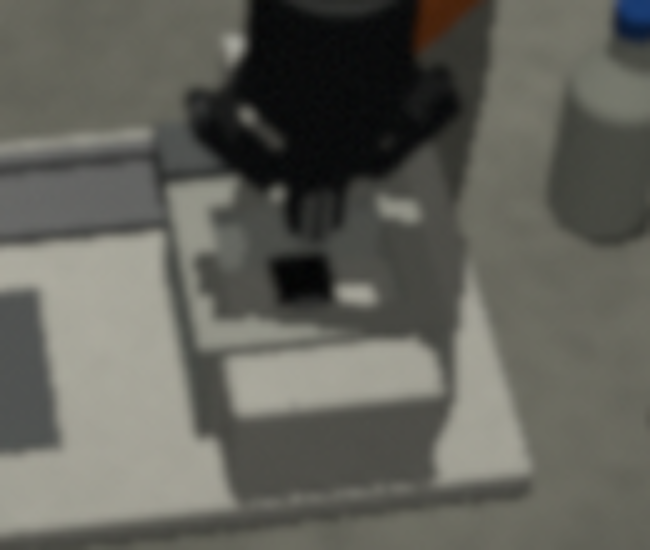

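The fingertips (315,235) hang over the window centre and the pad (300,280). The knuckles flare along press y, which is the longer side of the window, and they stay above the plate. I press slowly.

```bash
python3 - <<'E'
from h import *
def st(): return np.round(bot.current_position()[2],4),np.round(bot.current_contact_force(),1),bot.current_clock()
r=bot.move_linear(W(.06,.07,.078),rate=.04,guard=5);print(r,*st())
if not r:
    for z in(.072,.068,.064,.061,.059,.0575,.056,.055,.054,.053,.052,.051,.050):
        bot.move_linear(W(.06,.07,z),rate=.03);s=st();print(z,*s)
        if s[1][2]>22: break
f=bot.grab_frame("scene");cv2.imwrite("pics/s5.png",cv2.resize(f["color"][180:290,300:430],None,fx=5,fy=5,interpolation=cv2.INTER_CUBIC))
E
```

```text
False 0.0781 [ 0.9 -0.5  0.2] 14.8333
0.072 0.0721 [ 0.1 -0.5 -0.5] 15.1833
0.068 0.0684 [-0.2  0.7  4.5] 15.4667
0.064 0.0646 [-1.2 -0.7  4.7] 15.75
0.061 0.062 [-0.5 -0.8  6.6] 16.0
0.059 0.0603 [-2.1  0.3  7.9] 16.25
0.0575 0.059 [-2.3  0.3  7.6] 16.5
0.056 0.0584 [-4.1  0.5 11.6] 16.75
0.055 0.0582 [-5.5  0.2 15.2] 17.0
0.054 0.058 [-7.6 -1.6 20.1] 17.25
0.053 0.0579 [-9.4 -1.  22.9] 17.5
```

View pics/s5.png

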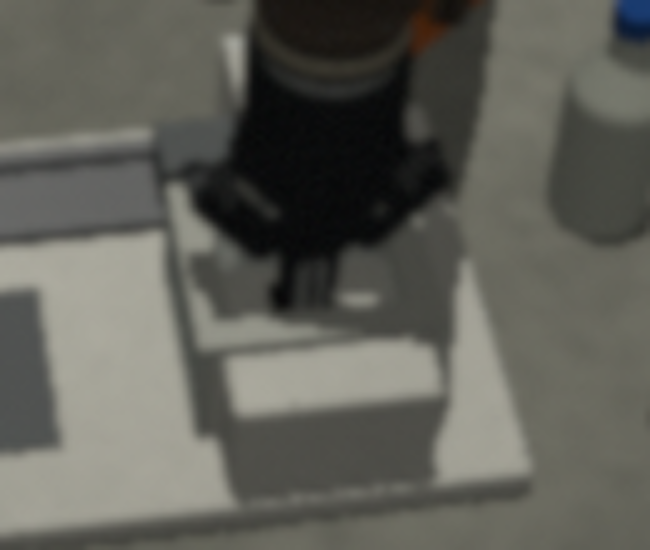

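Below z = 0.0585 the force rises steeply with no further travel, so the lever is on its hard stop. I hold it there.

```bash
python3 - <<'E'
from h import *
def st(): return np.round(bot.current_position(),4),inP(bot.current_position()).round(4),np.round(bot.current_contact_force(),1),bot.current_clock()
print(*st());bot.dwell(1.6);print(*st());bot.dwell(1.6);print(*st())
p=bot.current_position()
bot.move_linear(W(.06,.07,.105),rate=.04);print(*st())
bot.move_linear(W(.06,.07,.22),rate=.15)
bot.move_ptp(W(-.05,-.25,.25),bot.current_orientation())
for n in("scene","top"):
    f=bot.grab_frame(n);cv2.imwrite(f"pics/{n}6.png",f["color"][80:310] )
    for t in("carrier","lever_pad","jar","tube_rack","wash_bottle"):print(n,t,[(np.round(x["xyz"],4).tolist(),round(x["score"],2)) for x in bot.mark_of(t,n)][:5])
    P=cloud(f);d=P[...,:2]-O;X=d@ex;Y=d@ey;z=P[...,2]
    m=(z>.046)&(z<.0565)&(abs(X+.05)<.02)&(Y>-.1)&(Y<.053)
    if m.sum():print("carrier rear Y",np.nanpercentile(Y[m],[1,99]),m.sum())
    m=(abs(X-.06)<.01)&(abs(Y-.07)<.01)
    if m.sum():print("pad z",np.nanmedian(z[m]))
print(*st())
E
```

```text
[0.5913 0.0963 0.0579] [0.0613 0.0698] [-9.1 -0.2 23. ] 17.55
[0.5912 0.0963 0.0579] [0.0612 0.0698] [-9.  -0.2 21.8] 19.15
[0.5912 0.0963 0.0579] [0.0612 0.0698] [-8.9  0.2 22.2] 20.75
[0.5898 0.0961 0.1046] [0.0598 0.0701] [0.2 0.3 0.2] 22.2
scene carrier [([0.4136, -0.3304, -0.0061], 0.86), ([0.3123, -0.1763, 0.0017], 0.75), ([0.485, 0.0626, 0.0212], 0.72), ([0.5738, 0.3227, -0.0015], 0.57), ([0.3207, 0.1457, 0.0023], 0.55)]
scene lever_pad [([0.5842, 0.0974, 0.0714], 0.71), ([0.5469, 0.0112, 0.0004], 0.52)]
scene jar [([0.6667, -0.2364, -0.0011], 0.9)]
scene tube_rack [([0.5652, -0.3311, 0.0004], 0.61)]
scene wash_bottle [([0.4579, 0.2429, 0.0006], 0.7)]
carrier rear Y [0.01202419 0.05260561] 172
pad z 0.07225443095498552
top carrier [([0.5754, 0.3211, 0.0009], 0.71), ([0.3233, 0.1515, 0.0023], 0.61), ([0.4856, 0.0604, 0.0211], 0.59)]
top lever_pad [([0.5932, 0.0919, 0.0693], 0.56)]
top jar [([0.6679, -0.2401, 0.003], 0.91)]
top tube_rack []
top wash_bottle [([0.4574, 0.2478, 0.0012], 0.89), ([0.592, 0.0905, 0.0719], 0.56)]
carrier rear Y [0.01587486 0.05252608] 246
pad z 0.07115900649383178
[ 0.5756 -0.2419  0.25  ] [-0.05   -0.2499] [0.4 0.3 0.4] 25.0
```

View pics/scene6.png

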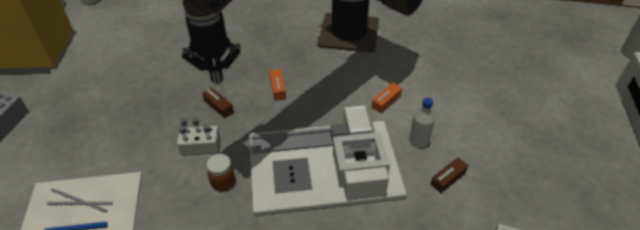

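View pics/top6.png

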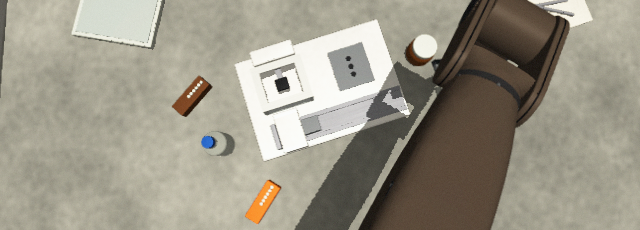

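The carrier is home (top crop (315,125), rear edge y of 15.9 / 12.0 mm against a nominal 15). The pad is back up at 71–72 mm, the other objects have not moved, and the arm is clear of everything. I hand it in.

```bash
python3 -c "
from cell import bot
bot.finish_job()"
```

```text
the job is handed in; nothing more can be done
```

I pushed the grey carrier home with the shut fingertips; three guarded pushes all stopped at the same point against the end stop. I then pressed the lever through the guard window onto its hard stop, held it there for just over 3 s at about 22 N, and let it come back up. I handed the job in with the clock at about 25 s of the 58 s allowed.

**Last checks:**
- **Carrier:** it was marked at (0.485, 0.063) by the scene camera and (0.486, 0.060) by the top camera, against an expected home of about (0.486, 0.060). The two cameras put its rear edge at 12.0 and 15.9 mm, against 15 mm nominal. I put that difference down to a scene camera offset of about 2 mm.
- **Lever:** the pad was back up at 71–72 mm.
- **Bottle and jar:** both stayed within the networks' accuracy of where they started.
- **Tube rack:** it was unmoved in the scene view, but the network did not find it in the last top picture, where the arm hid it.
- **Guard:** there is no sensor on it. I saw no unexpected force on the tool and the fingers stayed near the window's centre, so I take it as untouched.

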